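Pack the pattern-marking kit into its fitted tray

TASK

Put the pattern-marking kit away in its fitted tray: lay the tracing wheel, the bone folder and the rolled tape measure flat in the inserts shaped for them, the wheel with its handle in the wide bay and its shaft in the narrow channel, and stand the bigger of the two thread spools upright in its round cup, all resting fully down. Leave the screwdriver and the smaller spool where they are; they do not belong to the kit.

Things in the scene. Friction and masses are not known exactly. Their poses are not given: they have to be found in the camera images.
- marking_wheel_mid (a point): Tracing wheel lying flat: dark wooden handle 85 mm long, 20 mm wide, 23 mm high, then a thin shaft ending in a small toothed wheel; 152 mm overall. The point is the centre of the handle, half-way up (11.5 mm above what it rests on). y axis along the tool, +y towards the butt of the handle; the wheel's far end is 110 mm off towards -y; z up. About 60 g, its weight is in the handle.
- folder_mid (a point): Bone folder lying flat: pale flat blade, 24 mm wide (x), 100 mm long (y), 8 mm thick. The point is its centre, 4 mm above what it rests on. Both ends are alike.
- measure_mid (a point): Rolled-up yellow tailor's tape measure lying flat: a disc 47 mm across and 16 mm high. The point is its centre, 8 mm above what it rests on.
- big_spool_mid (a point): The bigger of the two thread spools, standing upright: flanges 38 mm across, 50 mm high, the top flange is the uppermost 8 mm and good to grip. The point is its centre, 25 mm above what it rests on; z up.
- screwdriver_mid (a point): Look-alike of the tracing wheel, not part of the kit: a small screwdriver lying flat, same shape of handle (84 x 20 x 23 mm) but with a straight blade and no wheel, 185 mm overall. The point is the centre of the handle, 11.5 mm up; +y towards the butt, the blade's tip is 142 mm off towards -y.
- small_spool_mid (a point): Look-alike of the big spool, not part of the kit: the smaller thread spool, 28 mm across and 34 mm high, standing upright. The point is its centre, 17 mm up.
- nest_wheel: Insert for the tracing wheel, 64 mm (x) by 172 mm (y). Fixed; pale wooden walls on a grey base, in the low plywood kit tray (rim 14 mm). Origin: middle of its underside, z up; things rest on its floor, 6 mm above the origin, 12 mm above the table. 12 mm high walls: handle bay 29 mm wide, y = -13 to +78 mm, open for fingers at y = +10 to +58; then a 13 mm wide channel to -y for the shaft. Seated: handle centre at y = +33 mm, butt to +y.
- nest_folder: Insert for the bone folder, 64 mm (x) by 172 mm (y). Fixed; pale wooden walls on a grey base, in the low plywood kit tray (rim 14 mm). Origin: middle of its underside, z up; things rest on its floor, 6 mm above the origin, 12 mm above the table. Walls 7 mm high above the floor form a pocket 33 mm wide (x) and 110 mm long (y) about the origin, its long sides open between y = -30 and +30 mm for the fingers.
- nest_tape: Insert for the tape measure, 70 mm (x) by 85 mm (y). Fixed; pale wooden walls on a grey base, in the low plywood kit tray (rim 14 mm). Origin: middle of its underside, z up; things rest on its floor, 6 mm above the origin, 12 mm above the table. A round collar about the origin, 58 mm inside, 10 mm high above the floor, with two gaps 36 mm wide for the fingers, towards +y and -y.
- nest_spool: Insert for the big spool, 70 mm (x) by 85 mm (y). Fixed; pale wooden walls on a grey base, in the low plywood kit tray (rim 14 mm). Origin: middle of its underside, z up; things rest on its floor, 6 mm above the origin, 12 mm above the table. A round cup about the origin, 47 mm inside and 16 mm high above the floor, wall 4 mm.
Things that resemble listed ones, but are neither listed nor needed, are in the scene too. What is shaped like the part that bears measure_mid but green is not meant.

How it is judged (in metres and radians):
At the end, for the whole second after the job is handed in: Tracing wheel, bone folder, tape measure and big spool each rest on the floor of their own insert, centred within 9 to 11 mm, the long ones along it within 0.2 rad, wheel handle in the bay, spool upright; screwdriver and small spool within 20 mm of where they were (x of nest_wheel in the frame of marking_wheel_mid between -0.011 and 0.011 m and y of nest_wheel in the frame of marking_wheel_mid between -0.0435 and -0.0235 m and angle between the y axis of marking_wheel_mid and the y axis of nest_wheel, either way round below 0.2 rad and z of marking_wheel_mid in the frame of nest_wheel below 0.0215 m and horizontal distance between folder_mid and nest_folder below 0.01 m and angle between the y axis of folder_mid and the y axis of nest_folder, either way round below 0.2 rad and z of folder_mid in the frame of nest_folder below 0.0135 m and horizontal distance between measure_mid and nest_tape below 0.01 m and angle between measure_mid's own z axis and vertical below 0.12 rad and z of measure_mid in the frame of nest_tape below 0.0175 m and horizontal distance between big_spool_mid and nest_spool below 0.009 m and angle between big_spool_mid's own z axis and vertical below 0.15 rad and z of big_spool_mid in the frame of nest_spool below 0.035 m and distance of each of screwdriver_mid, small_spool_mid from where it was at the start of the episode below 0.02 m); the robot touches nothing.
It fails at once if the screwdriver is moved by more than 40 mm (distance of screwdriver_mid from where it was at the start of the episode above 0.04 m).
It fails at once if the small spool is moved by more than 40 mm (distance of small_spool_mid from where it was at the start of the episode above 0.04 m).
It also fails if it takes over 93 s, if anything falls off the work surface, if the arm or the gripper's body presses on something with over 40 N, if the wrist force passes 120 N, or if a joint passes its speed limit or range.

ROBOT

A 6-joint arm with a two-finger parallel gripper is mounted at the origin on a cart in front of the work surface, level with it; the furniture and walls round the work are solid. World frame = base frame: x ahead of the robot, y to its left, z up, the work surface at z = 0. Lengths are in m, angles in degrees, forces in N, time in s.
With the tool pointing down it reaches from about 0.35 to 0.875 m from the base axis. Payload 4.2 kg.
Tool frame: the origin (TCP) lies on the centre line of the jaws, within the pads' length; the fingertips stand 11 mm ahead of it and the grasp point (between the pads) lies 8 mm behind it; z points along the fingers, y is the line along which they close (so a half turn about z gives the same grasp; the last joint's range is limited). The gripper opens to 87 mm and grips with 3 to 60 N. Pads are 19 mm wide; open, the fingers measure 117 mm over their backs; the gripper's body (75 mm by 190 mm) begins 51 mm behind the grasp point.
Start: joints at [91.192, 22.042, 0.453, 0, -68.411, -14.817], TCP at [0.147, 0.607, 0.234] pointing down, gripper open.
Joint ranges: [-179.83, 179.83], [-69.29, 118.12], [-61.27, 80.66], [-181.25, 117.63], [-171.15, -9.14], [-177.46, 177.46]. Speed limits (degrees/s): [159.86, 159.86, 180, 180, 180, 180].

INTERFACE

Orientations are given as a 3x3 rotation matrix whose columns are the frame's x, y, z axes.
In Python, from station import r gives the robot as it stands.
- The arm moves only by the tool servo_tool, never from a script. Its argument "commands" is a list that holds one entry, the list of rows, each a list of 7 numbers: the closure, from 0 (fully open) to 1 (shut), then the shift along the tool's x, y, z in mm, then the turn, a rotation vector about the tool's x, y, z in rad. In form: [[[claw, x, y, z, ax, ay, az], ...]]. A call has exactly 5 rows; each row is the pose to reach, as a shift and turn from the pose commanded when the call began, along the tool's axes at that moment; what a row does not reach only later rows make up. A row lasts 1/10 s, in which the tool goes at most 50 mm and 8.59 degrees, less where a joint would pass 70% of its speed; a pose out of reach is approached as far as the arm can. A call with a gripper value outside its range is refused whole. The fingers move at their own pace and stop on an object; the grip force is fixed at half the most. Time passes only in rows, so rows that repeat a pose let the fingers close, or fill a call up. It gives the time, the measured TCP pose, the force, the opening and the grip force at its end, in the units of the state.
- r.sense(): the state, without advancing time (a new reading comes with each control period).
- r.capture(name): name is "scene" or "side" or "wrist"; returns a dict with "pixels" (420x560x3 uint8, red, green, blue), "camera_matrix" (3x3 intrinsics, pixels), "dist" ([k1, k2, p1, p2, k3] as OpenCV has them; the pictures are not rectified), "R" (3x3) and "t" (3): a world point X has camera coordinates R X + t. Camera axes: x right, y down, z forward; pixel columns grow to the right and rows downward; lengths in m; the calibration is good to about 2 mm. A picture is of the moment at which its call begins. There is no depth.
- r.finish_job(): hands the job in; it is judged then, once.
The state is a dict: "time_s": time; "joints": joint angles; "joint_velocities": joint speeds; "effort": joint torques, N m; "tcp_pos": TCP position; "ee_rot": TCP orientation; "wrist_force": force on the tool from outside, world axes, zero at the start; "moment": the same for the moment, N m; "gripper_width": opening from 0.0 (shut) to 1.0 (fully open); "gripper_force": force on a finger pad.
Only numpy, scipy, OpenCV 4.12 (cv2) and the standard library are available. Lean on these libraries where they do the work, as an engineer would, in place of code of your own. Each camera call takes 0.05 s, during which the arm holds its last target. There are 200 camera calls.

## Working session

There is one attempt and no reset: what is moved stays moved. The work goes in short steps, Python scripts to look and compute and a tool call to move; the robot and the scene stay as the last step left them, time stands still between calls to the robot, and variables do not carry over. Pictures are saved under pics/ and viewed, at most 14 in all, crops included, and the job is handed in when it is done.

Besides the shell and the picture viewer there is one more tool, called after ">>>" as name([rows], argument=value, ...), one row to a line, values as JSON. servo_tool: Moves the arm, as the interface text tells. Its arguments: {"type":"object","properties":{"commands":{"type":"array","items":{"type":"array","items":{"type":"array","items":{"type":"number"}}}}},"required":["commands"]}

```bash
ls; mkdir -p pics; cat > h.py <<'E'
import numpy as np, cv2, json
from station import r
def cap(n,f=None):
    c=r.capture(n); 
    for k in("camera_matrix","dist","R","t"): c[k]=np.array(c[k],float)
    if f: cv2.imwrite(f"pics/{f}.png",np.array(c["pixels"])[:,:,::-1]); np.save(f"pics/{f}.npy",c,allow_pickle=True)
    return c
def load(f): return np.load(f"pics/{f}.npy",allow_pickle=True).item()
def ray(c,uv,z):
    p=cv2.undistortPoints(np.array(uv,float).reshape(-1,1,2),c["camera_matrix"],c["dist"]).reshape(-1,2)
    d=np.c_[p,np.ones(len(p))]@c["R"]; o=-c["R"].T@c["t"].ravel()
    return o+d*((z-o[2])/d[:,2])[:,None]
def proj(c,X): return cv2.projectPoints(np.array(X,float).reshape(-1,1,3),cv2.Rodrigues(c["R"])[0],c["t"],c["camera_matrix"],c["dist"])[0].reshape(-1,2)
E
python3 - <<'E'
from h import *
for n in("scene","side","wrist"):
    c=cap(n,n+"0"); print(n,(-c["R"].T@c["t"].ravel()).round(3),c["R"][2].round(2))
print(r.sense())
a=np.hstack([cv2.imread(f"pics/{n}0.png") for n in("scene",)])
E
```

```text
pics
scene [0.095 0.43  0.819] [ 0.4  -0.56 -0.72]
side [0.087 0.474 0.414] [ 0.51 -0.75 -0.42]
wrist [0.219 0.59  0.385] [-0.26  0.06 -0.96]
{'time_s': 0.15, 'joints': array([ 9.11903327e+01,  2.20810381e+01,  3.96630847e-01, -1.86274989e-02,
       -6.84114794e+01, -1.48172830e+01]), 'joint_velocities': array([-0.06722354, -0.23329833,  0.20139773,  0.04939815, -0.02065167,
        0.0154731 ]), 'effort': array([ 1.94220497e-04, -3.91052163e+01,  1.87585974e+01,  4.22225028e+00,
        1.24224948e-02, -1.38356286e-04]), 'tcp_pos': array([0.14713318, 0.60698024, 0.23270396]), 'ee_rot': array([[ 9.71822058e-01, -2.35715540e-01, -2.67474271e-04],
       [-2.35715653e-01, -9.71820617e-01, -1.67943614e-03],
       [ 1.35932186e-04,  1.69516096e-03, -9.99998554e-01]]), 'wrist_force': array([-0.07308326,  0.19771521, -1.12753123]), 'moment': array([-0.02595704,  0.0086401 , -0.03265992]), 'gripper_force': 0.0, 'gripper_width': 1.003587961194415}
```

View pics/scene0.png

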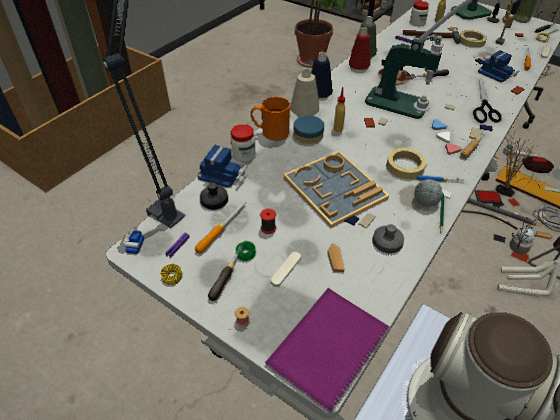

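View pics/side0.png

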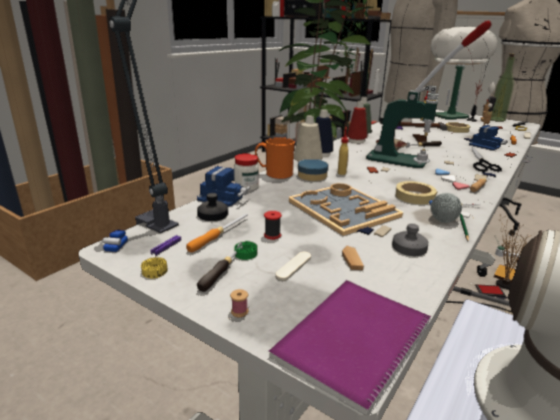

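```bash
python3 - <<'E'
from h import *
c=load("scene0"); im=cv2.imread("pics/scene0.png")
a=cv2.resize(im[140:340,140:400],None,fx=3,fy=3,interpolation=cv2.INTER_CUBIC); cv2.imwrite("pics/crop1.png",a)
for n,uv,z in [("dark",(225,275),.01),("orange",(215,235),.01),("tape",(172,273),.01),("folder",(286,268),.006),("red",(268,220),.025),("small",(242,315),.017),("tray",(335,187),.012),("trL",(285,180),.014),("trT",(340,151),.014),("trR",(388,192),.014),("trB",(335,224),.014)]:
    print(n,ray(c,[uv],z)[0].round(3))
E
```

```text
dark [0.525 0.034 0.01 ]
orange [ 0.618 -0.039  0.01 ]
tape [0.622 0.098 0.01 ]
folder [ 0.431 -0.06   0.006]
red [ 0.537 -0.138  0.025]
small [0.431 0.092 0.017]
tray [ 0.473 -0.339  0.012]
trL [ 0.591 -0.284  0.014]
trT [ 0.536 -0.47   0.014]
trR [ 0.354 -0.4    0.014]
trB [ 0.407 -0.228  0.014]
```

View pics/crop1.png

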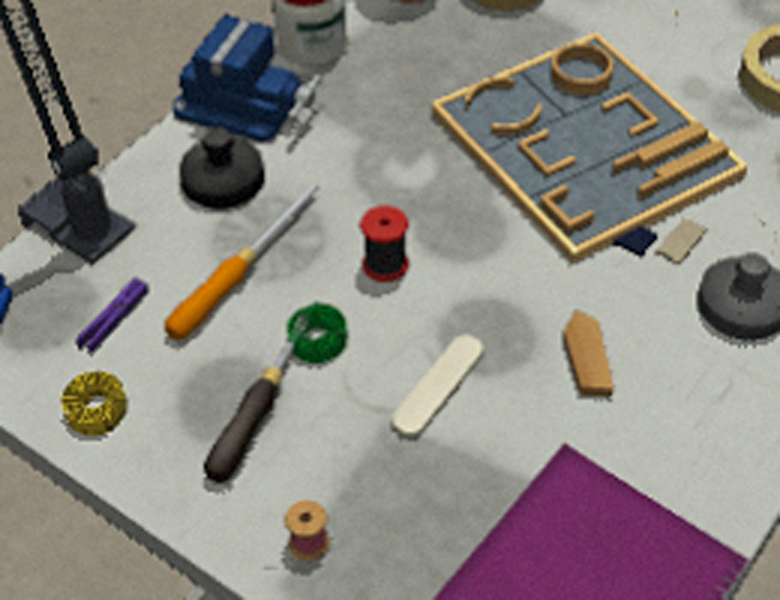

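View pics/wrist0.png

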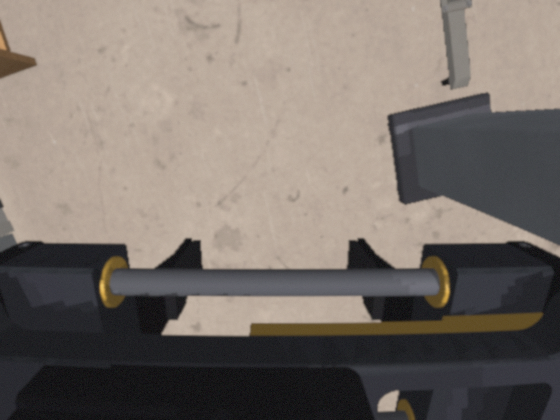

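The candidates for each part, with scene pixels:
- **Tracing wheel:** dark handle at (225,275), whose thin shaft ends by the green disc. The orange-handled tool with a straight blade at (215,235) is the screwdriver.
- **Tape measure:** yellow disc at (172,273). The green disc at (245,251) and the pale ring at (407,163) are not meant.
- **Big spool:** red/black at (268,220). The small wooden one is at (242,315).
- **Folder:** pale blade at (286,268). The tan chip at (336,257) and the purple bar are not meant.

In the tray, the tape collar with gaps is at the upper left and the closed cup at the upper right. The folder pocket is in the middle and the wheel insert along the near-right edge. Its bay is at the bottom end, about (330,208), so +y points to the bottom corner.

```bash
cat > m.py <<'E'
from h import *
def mask(im,lo,hi,box):
    hsv=cv2.cvtColor(im,cv2.COLOR_BGR2HSV); m=cv2.inRange(hsv,lo,hi)
    b=np.zeros_like(m); x0,y0,x1,y1=box; b[y0:y1,x0:x1]=m[y0:y1,x0:x1]
    cs,_=cv2.findContours(b,cv2.RETR_EXTERNAL,cv2.CHAIN_APPROX_NONE)
    return max(cs,key=cv2.contourArea).reshape(-1,2)
def rect(c,ct,z):
    w=ray(c,ct,z)[:,:2]; (cx,cy),(a,b),th=cv2.minAreaRect((w*1000).astype(np.float32))
    if a<b: a,b,th=b,a,th+90
    return f"c=({cx:.1f},{cy:.1f}) L={a:.1f} W={b:.1f} ang={(th+90)%180-90:.1f}"
E
python3 - <<'E'
from m import *
B={"scene0":dict(dark=(195,245,265,305),tape=(150,255,190,295),folder=(262,242,310,292),red=(255,200,285,238),tray=(275,140,400,235),orange=(185,210,235,260),small=(228,300,255,330)),
 "side0":dict(dark=(190,250,240,295),tape=(135,252,175,282),folder=(268,245,318,285),red=(258,205,290,245),tray=(280,175,410,235))}
C=dict(dark=((0,0,0),(179,255,85),.0115),tape=((20,110,60),(35,255,255),.010),folder=((10,15,150),(35,110,255),.006),red=((0,150,90),(8,255,255),.05),orange=((5,170,120),(18,255,255),.0115))
for f in B:
    c=load(f); im=cv2.imread(f"pics/{f}.png")
    for k,b in B[f].items():
        if k in C:
            lo,hi,z=C[k]; ct=mask(im,lo,hi,b); print(f,k,rect(c,ct,z),cv2.boundingRect(ct))
E
```

```text
scene0 dark c=(519.1,56.1) L=90.3 W=25.4 ang=-75.6 (208, 266, 25, 35)
scene0 tape c=(622.0,100.5) L=55.3 W=43.1 ang=-44.2 (161, 264, 21, 21)
scene0 folder c=(435.7,-63.3) L=101.0 W=29.7 ang=-87.7 (270, 251, 31, 33)
scene0 red c=(534.6,-133.6) L=33.8 W=33.5 ang=1.4 (260, 209, 16, 12)
scene0 orange c=(623.8,-24.7) L=84.8 W=19.1 ang=-88.1 (195, 225, 28, 26)
side0 dark c=(517.1,55.8) L=97.1 W=25.8 ang=-77.8 (197, 261, 33, 32)
side0 tape c=(619.5,99.7) L=65.0 W=41.0 ang=-37.5 (142, 258, 25, 20)
side0 folder c=(432.2,-67.5) L=132.2 W=97.6 ang=-52.9 (268, 245, 50, 40)
side0 red c=(529.9,-130.5) L=32.6 W=30.6 ang=-52.1 (265, 212, 16, 8)
```

```bash
cat > go.py <<'E'
import sys; from h import *
from scipy.spatial.transform import Rotation as Ro
def go(x,y,z,yaw):
    s=r.sense(); R=np.array(s["ee_rot"]); p=np.array(s["tcp_pos"])
    a=np.radians(yaw); T=np.array([[np.cos(a),np.sin(a),0],[np.sin(a),-np.cos(a),0],[0,0,-1]])
    d=R.T@(np.array([x,y,z])-p)*1000; w=Ro.from_matrix(R.T@T).as_rotvec()
    print("t",round(s["time_s"],2),"p",p.round(4),"shift",d.round(1),"turn",w.round(4),"w",round(s["gripper_width"]*87,1),"F",np.array(s["wrist_force"]).round(1))
if __name__=="__main__": go(*map(float,sys.argv[1:]))
E
python3 go.py .51 .066 .2 -76
```

```text
t 0.15 p [0.1471 0.607  0.2327] shift [480.2 440.1  33.5] turn [ 1.5000e-03 -1.0000e-03  1.0885e+00] w 87.3 F [-0.1  0.2 -1.1]
```

>>> servo_tool([
  [[0,180,165,12,0,0,0.75],[0,180,165,12,0,0,0.75],[0,180,165,12,0,0,0.75],[0,180,165,12,0,0,0.75],[0,180,165,12,0,0,0.75]],
])

```text
time_s: 0.65
tcp_pos: [0.2839, 0.4023, 0.2213]
ee_rot: [[0.545, -0.838, -0.0], [-0.838, -0.545, -0.001], [0.0, 0.0, -1.0]]
wrist_force: [0.9, 0.7, 0.3]
gripper_width: 0.998
gripper_force: 0.0
```

```bash
python3 go.py .51 .066 .2 -76
```

```text
t 0.65 p [0.2839 0.4023 0.2213] shift [405.2  -6.1  21.4] turn [ 0.0004 -0.0004  0.3325] w 86.8 F [0.9 0.7 0.3]
```

>>> servo_tool([
  [[0,230,-3,20,0,0,0.33],[0,230,-3,20,0,0,0.33],[0,230,-3,20,0,0,0.33],[0,230,-3,20,0,0,0.33],[0,230,-3,20,0,0,0.33]],
])

```text
time_s: 1.15
tcp_pos: [0.413, 0.2115, 0.2012]
ee_rot: [[0.248, -0.969, -0.001], [-0.969, -0.248, -0.001], [0.0, 0.001, -1.0]]
wrist_force: [0.5, 0.3, 0.5]
gripper_width: 1.0
gripper_force: 0.0
```

```bash
python3 go.py .51 .066 .2 -76
```

```text
t 1.15 p [0.413  0.2115 0.2012] shift [165.  -57.8   1.2] turn [ 0.0008 -0.0004  0.0065] w 87.0 F [0.5 0.3 0.5]
```

>>> servo_tool([
  [[0.3,165,-58,1,0,0,0.007],[0.3,165,-58,1,0,0,0.007],[0.3,165,-58,1,0,0,0.007],[0.3,165,-58,1,0,0,0.007],[0.3,165,-58,1,0,0,0.007]],
])

```text
time_s: 1.65
tcp_pos: [0.5109, 0.0665, 0.1999]
ee_rot: [[0.239, -0.971, -0.001], [-0.971, -0.239, -0.001], [0.0, 0.001, -1.0]]
wrist_force: [-0.6, 0.2, -0.4]
gripper_width: 0.72
gripper_force: 0.0
```

```bash
python3 -c "
from h import *
cap('wrist','w1')"; python3 go.py .51 .066 .2 -76
```

```text
t 1.7 p [0.51   0.0677 0.1999] shift [ 1.7  0.5 -0.1] turn [ 0.0012 -0.     -0.0017] w 61.9 F [-0.3  1.2 -0.2]
```

View pics/w1.png

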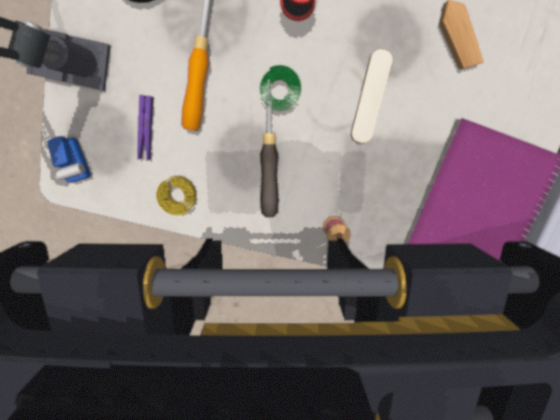

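The wrist view shows the dark handle at (269,180), the yellow tape at (177,196) and the folder at (373,97). The shaft ends at the green disc at (280,89), and the small spool is at (335,227). I'll measure all of these from this view.

```bash
python3 - <<'E'
from m import *
c=load("w1"); im=cv2.imread("pics/w1.png")
B=dict(dark=((255,138,290,222),(0,0,0),(179,255,95),.0115),tape=((155,172,200,220),(18,90,50),(38,255,255),.012),folder=((345,45,400,148),(10,12,170),(35,110,255),.006),orange=((178,45,212,135),(5,150,100),(18,255,255),.0115),green=((255,60,305,118),(55,90,30),(90,255,255),.012))
for k,(b,lo,hi,z) in B.items():
    ct=mask(im,lo,hi,b); print(k,rect(c,ct,z),cv2.boundingRect(ct))
print(ray(c,[(269,136),(268,105),(335,222)],.0115).round(4))
cv2.imwrite("pics/crop2.png",cv2.resize(im[50:235,150:400],None,fx=3,fy=3,interpolation=cv2.INTER_CUBIC))
E
```

```text
dark c=(520.2,55.8) L=82.7 W=20.4 ang=-75.7 (260, 145, 19, 71)
tape c=(623.6,99.0) L=46.8 W=45.5 ang=-82.1 (157, 176, 39, 39)
folder c=(429.7,-62.8) L=111.6 W=63.4 ang=-73.0 (345, 45, 55, 103)
orange c=(623.1,-22.9) L=85.8 W=20.9 ang=-86.6 (182, 48, 26, 82)
green c=(534.2,-58.0) L=41.7 W=21.7 ang=5.2 (261, 66, 39, 25)
[[ 0.5325  0.0061  0.0115]
 [ 0.5414 -0.026   0.0115]
 [ 0.4308  0.0855  0.0115]]
```

View pics/crop2.png

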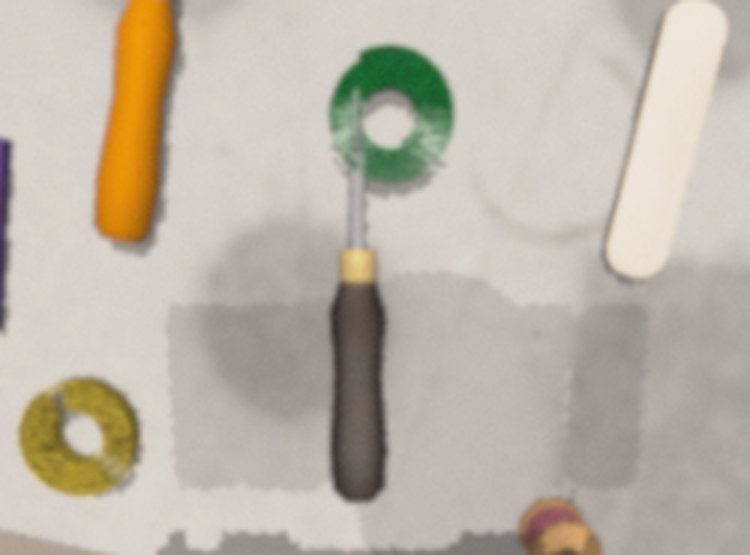

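The close crop confirms it: dark handle, ferrule, and a thin shaft whose end overlaps the green disc. Going for the handle at (520,56) mm.

```bash
python3 go.py .520 .056 .015 -75.7
```

```text
t 1.7 p [0.51   0.0677 0.1999] shift [ 13.8  -7.1 184.9] turn [ 0.0012 -0.     -0.007 ] w 61.9 F [-0.3  1.2 -0.2]
```

>>> servo_tool([
  [[0.4,13.5,-7,40,0,0,-0.007],[0.4,13.5,-7,80,0,0,-0.007],[0.4,13.5,-7,120,0,0,-0.007],[0.4,13.5,-7,150,0,0,-0.007],[0.4,13.5,-7,160,0,0,-0.007]],
])

```text
time_s: 2.2
tcp_pos: [0.5172, 0.0579, 0.0377]
ee_rot: [[0.251, -0.968, -0.006], [-0.968, -0.251, -0.002], [0.001, 0.007, -1.0]]
wrist_force: [0.0, -0.2, -0.4]
gripper_width: 0.604
gripper_force: 0.0
```

```bash
python3 go.py .520 .056 .015 -75.7
```

```text
t 2.2 p [0.5172 0.0579 0.0377] shift [ 2.5 -2.4 22.6] turn [ 0.0066 -0.0006  0.0045] w 52.6 F [ 0.  -0.2 -0.4]
```

>>> servo_tool([
  [[0.4,0,0,12,0,0,0],[0.4,0,0,25,0,0,0],[0.4,0,0,25,0,0,0],[1,0,0,25,0,0,0],[1,0,0,25,0,0,0]],
])

```text
time_s: 2.7
tcp_pos: [0.5209, 0.0582, 0.0169]
ee_rot: [[0.251, -0.968, 0.003], [-0.968, -0.251, 0.001], [-0.0, -0.003, -1.0]]
wrist_force: [-0.0, 0.4, 0.0]
gripper_width: 0.493
gripper_force: 0.0
```

>>> servo_tool([
  [[1,0,0,0,0,0,0],[1,0,0,0,0,0,0],[1,0,0,-15,0,0,0],[1,0,0,-40,0,0,0],[1,0,0,-70,0,0,0]],
])

```text
time_s: 3.2
tcp_pos: [0.5191, 0.0573, 0.0856]
ee_rot: [[0.25, -0.968, -0.002], [-0.968, -0.25, -0.001], [0.0, 0.003, -1.0]]
wrist_force: [-0.4, -0.4, -0.7]
gripper_width: 0.217
gripper_force: 30.0
```

```bash
python3 -c "
from h import *
cap('wrist','w2')"; python3 go.py .43 -.26 .16 -107
```

```text
t 3.25 p [0.5228 0.0584 0.0913] shift [284.8 169.3 -70.1] turn [-0.0083  0.0022  0.5512] w 18.8 F [1.3 0.5 2.8]
```

View pics/w2.png

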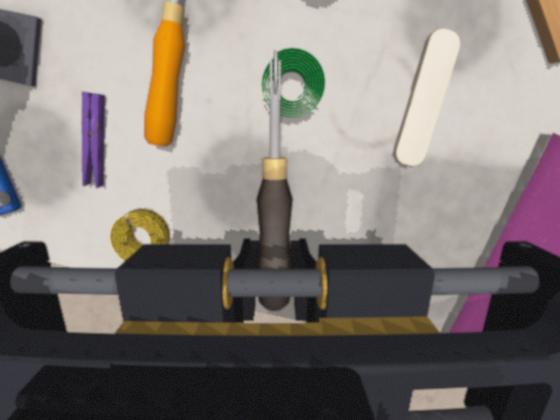

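The wheel is held: the dark handle sits between the jaws at (275,250) and its toothed end is at (275,52). Next I'll work out the in-hand offset and measure the folder again.

```bash
python3 - <<'E'
from m import *
c=load("w2"); im=cv2.imread("pics/w2.png")
w=ray(c,[(275,52),(275,181),(274,306)],.087); s=r.sense(); R=np.array(s["ee_rot"])
print(((w-np.array(s["tcp_pos"]))@R*1000).round(1))
g=cv2.cvtColor(im,cv2.COLOR_BGR2HSV); print(g[100,428],g[100,390],g[60,440])
b,g2,rr=[im[:,:,i].astype(int) for i in range(3)]
m=((rr>195)&(rr-b>18)).astype(np.uint8); m[:, :385]=0; m[:,470:]=0; m[180:]=0; m[:15]=0
ct=max(cv2.findContours(m,0,1)[0],key=cv2.contourArea).reshape(-1,2); print(rect(c,ct,.006),cv2.boundingRect(ct))
c=load("scene0"); im=cv2.imread("pics/scene0.png")
print(s["tcp_pos"])
E
```

```text
[[107.8   3.6   4.3]
 [ 46.3   3.6   4.3]
 [-27.9   3.    4.3]]
[ 20  26 235] [ 16  15 214] [ 20  24 237]
c=(431.0,-63.7) L=101.0 W=24.5 ang=-87.7 (397, 28, 64, 138)
[0.52275012 0.05835531 0.09129158]
```

>>> servo_tool([
  [[1,10,5,-40,0,0,0.1],[1,60,30,-70,0,0,0.2],[1,100,60,-70,0,0,0.3],[1,140,80,-70,0,0,0.4],[1,180,100,-70,0,0,0.55]],
])

```text
time_s: 3.75
tcp_pos: [0.4677, -0.1418, 0.1564]
ee_rot: [[-0.297, -0.955, 0.002], [-0.955, 0.297, 0.0], [-0.001, -0.002, -1.0]]
wrist_force: [1.3, -0.3, -0.2]
gripper_width: 0.212
gripper_force: 30.0
```

```bash
python3 go.py .4246 -.293 .14 -107
```

```text
t 3.75 p [ 0.4677 -0.1418  0.1564] shift [157.2  -3.7  16.3] turn [-0.0019  0.0008 -0.0047] w 18.5 F [ 1.3 -0.3 -0.2]
```

>>> servo_tool([
  [[1,35,-3,10,0,0,-0.005],[1,60,-3,10,0,0,-0.005],[1,60,-3,10,0,0,-0.005],[1,60,-3,10,0,0,-0.005],[1,60,-3,10,0,0,-0.005]],
])

```text
time_s: 4.25
tcp_pos: [0.4541, -0.198, 0.1457]
ee_rot: [[-0.287, -0.958, 0.001], [-0.958, 0.287, 0.0], [-0.0, -0.001, -1.0]]
wrist_force: [-0.2, -0.1, -0.7]
gripper_width: 0.215
gripper_force: 30.0
```

```bash
python3 -c "
from h import *
cap('wrist','w3');print(r.sense()['tcp_pos'],r.sense()['ee_rot'])"; python3 go.py .4246 -.293 .14 -107
```

```text
[ 0.45415528 -0.19783408  0.14573354] [[-2.86647435e-01 -9.58035977e-01  5.60365520e-04]
 [-9.58036124e-01  2.86647492e-01  2.18627482e-05]
 [-1.81572670e-04 -5.30583510e-04 -9.99999843e-01]]
t 4.3 p [ 0.4542 -0.1978  0.1457] shift [99.6  1.   5.7] turn [-0.0005  0.0002  0.006 ] w 18.5 F [ 0.4 -0.2 -0.4]
```

View pics/w3.png

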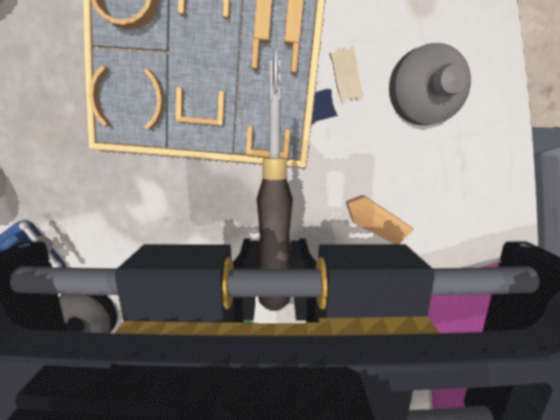

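The wrist view shows the tray with bottom corners at (92,148) and (304,166). The tape collar is at (126,98), the folder bracket at (200,120), and the wheel-bay bracket at (270,150), beneath the held tool and roughly aligned with it. I'll fit the rim edges.

```bash
cat > tray.py <<'E'
from m import *
c=load("w3"); im=cv2.imread("pics/w3.png")
hsv=cv2.cvtColor(im,cv2.COLOR_BGR2HSV); m=cv2.inRange(hsv,(8,90,90),(28,255,255)); m[172:]=0; m[:,335:]=0; m[:,260:292]=0
bot=[(x,np.where(m[:,x])[0].max()) for x in list(range(105,245,4))+[294,297,300] if m[:,x].any()]
lef=[(np.where(m[y])[0].min(),y) for y in range(4,138,4)]
rig=[(np.where(m[y])[0].max(),y) for y in range(4,155,4)]
L={}
for k,p in dict(bot=bot,lef=lef,rig=rig).items():
    w=ray(c,p,.012)[:,:2]; vx,vy,x0,y0=cv2.fitLine((w*1000).astype(np.float32),cv2.DIST_HUBER,0,.01,.01).ravel()
    L[k]=(np.array([x0,y0]),np.array([vx,vy])); res=np.abs((w*1000-[x0,y0])@[-vy,vx]); print(k,len(p),"dir",np.degrees(np.arctan2(vy,vx)).round(2),"res",np.median(res).round(2),res.max().round(1))
def X(a,b):
    t=np.linalg.solve(np.c_[a[1],-b[1]],b[0]-a[0]); return a[0]+t[0]*a[1]
BL,BR=X(L["bot"],L["lef"]),X(L["bot"],L["rig"]); print("BL",BL,"BR",BR,np.linalg.norm(BL-BR))
def at(p,z): print(p,ray(c,[p],z)[0].round(4))
for p,z in [((90,98),.022),((163,98),.022),((178,122),.019),((224,124),.019),((249,152),.024),((290,157),.024)]: at(p,z)
cv2.imwrite("pics/crop3.png",cv2.resize(im[0:175,75:335],None,fx=3,fy=3,interpolation=cv2.INTER_CUBIC))
E
python3 tray.py
```

```text
bot 38 dir -21.73 res 0.24 0.5
lef 34 dir 67.83 res 0.26 1.2
rig 38 dir 70.64 res 1.16 3.7
BL [ 608.56665 -301.57303] BR [ 415.33517 -224.57895] 208.006
(90, 98) [ 0.5856 -0.3421  0.022 ]
(163, 98) [ 0.5214 -0.3214  0.022 ]
(178, 122) [ 0.5167 -0.2982  0.019 ]
(224, 124) [ 0.4769 -0.2841  0.019 ]
(249, 152) [ 0.4622 -0.2536  0.024 ]
(290, 157) [ 0.4275 -0.2385  0.024 ]
```

View pics/crop3.png

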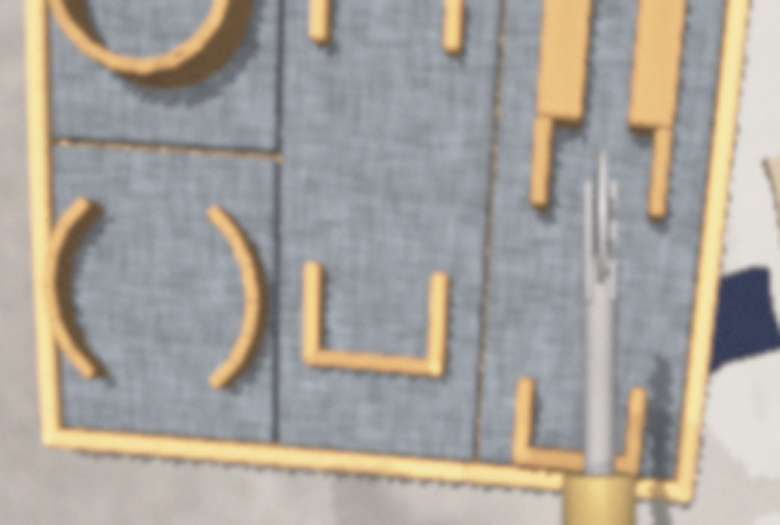

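```bash
cat > nest.py <<'E'
import numpy as np
BL=np.array([608.57,-301.57]); a=np.radians(-21.9); ex=np.array([np.cos(a),np.sin(a)]); ey=np.array([-ex[1],ex[0]])
P=dict(wheel=(-172.3,-58),folder=(-107.5,-91),tape=(-39.7,-47.3),spool=(-39.7,-133))
W={k:BL+x*ex+y*ey for k,(x,y) in P.items()}
if __name__=="__main__": print({k:v.round(1) for k,v in W.items()})
E
python3 nest.py; python3 - <<'E'
from m import *
from nest import *
c=load("w3"); s=r.sense(); R=np.array(s["ee_rot"])
for z in(.138,.143): print(((ray(c,[(275.7,50),(275,158),(275,181)],z)-np.array(s["tcp_pos"]))@R*1000).round(1))
for k,z in(("spool",.028),("tape",.022),("wheel",.012),("folder",.012)): print(k,proj(c,[*W[k]/1000,z]))
E
python3 go.py .427 -.2915 .1 -111.9
```

```text
{'wheel': array([ 427.1, -291.1]), 'folder': array([ 474.9, -345.9]), 'tape': array([ 554.1, -330.6]), 'spool': array([ 522.1, -410.2])}
[[ 1.105e+02  2.000e-01  7.700e+00]
 [ 5.700e+01 -1.000e-01  7.700e+00]
 [ 4.450e+01 -1.000e-01  7.700e+00]]
[[ 1.093e+02  2.000e-01  2.700e+00]
 [ 5.750e+01 -1.000e-01  2.700e+00]
 [ 4.530e+01 -1.000e-01  2.700e+00]]
spool [[121.86149967  -8.81141707]]
tape [[125.9339785   99.29704044]]
wheel [[274.0464918  100.38564307]]
folder [[205.18067021  55.45284442]]
t 4.3 p [ 0.4542 -0.1978  0.1457] shift [97.5 -0.8 45.7] turn [-0.0005  0.0002  0.0915] w 18.5 F [ 0.4 -0.2 -0.4]
```

>>> servo_tool([
  [[1,40,0,15,0,0,0.04],[1,80,-0.5,30,0,0,0.091],[1,97,-0.8,45,0,0,0.091],[1,97,-0.8,65,0,0,0.091],[1,97,-0.8,80,0,0,0.091]],
])

```text
time_s: 4.8
tcp_pos: [0.4267, -0.2914, 0.0646]
ee_rot: [[-0.374, -0.928, -0.001], [-0.928, 0.374, 0.0], [-0.0, 0.001, -1.0]]
wrist_force: [0.1, 0.4, -0.0]
gripper_width: 0.213
gripper_force: 30.0
```

>>> servo_tool([
  [[1,0,0,0,0,0,0],[1,0,0,0,0,0,0],[1,0,0,0,0,0,0],[1,0,0,0,0,0,0],[1,0,0,0,0,0,0]],
])

```text
time_s: 5.3
tcp_pos: [0.4271, -0.2917, 0.0663]
ee_rot: [[-0.373, -0.928, 0.002], [-0.928, 0.373, -0.0], [-0.0, -0.002, -1.0]]
wrist_force: [0.5, 0.3, -0.5]
gripper_width: 0.214
gripper_force: 30.0
```

```bash
python3 -c "
from h import *
cap('wrist','w4');im=cv2.imread('pics/w4.png');cv2.imwrite('pics/crop4.png',cv2.resize(im[0:310,130:430],None,fx=1.9,fy=1.9))"; python3 go.py .427 -.2915 .028 -111.9
```

```text
t 5.35 p [ 0.427  -0.2917  0.0662] shift [-0.2  0.1 38.2] turn [-0.0013  0.0001 -0.0005] w 18.6 F [-0.4  0.4 -0.2]
```

View pics/crop4.png

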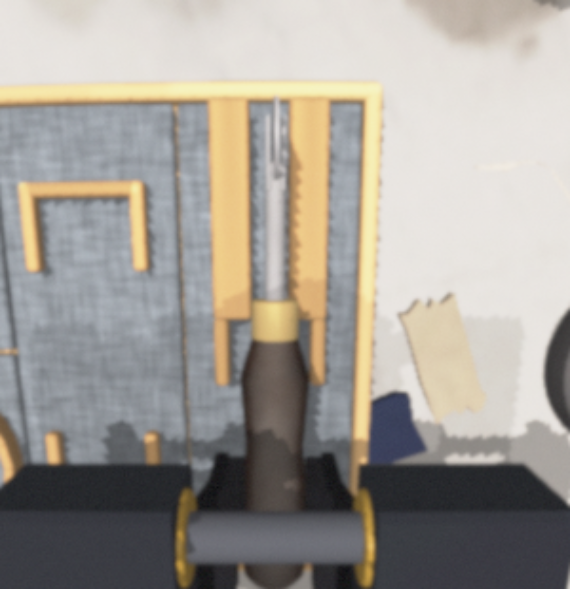

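```bash
python3 - <<'E'
from m import *
from nest import *
c=load("w4"); s=r.sense(); R=np.array(s["ee_rot"]); p=np.array(s["tcp_pos"])
q=lambda uv,z:((ray(c,[(130+u/1.9,v/1.9) for u,v in uv],z)-p)@R*1000).round(1)
print("chan",q([(250,150),(290,150),(250,290),(290,290)],.024))
print("bay end",q([(217,384),(324,384),(250,318),(291,318)],.024))
print("tool",q([(277,100),(276,290),(274,345)],.0625))
print("rim far",q([(200,85),(370,85)],.014))
E
```

```text
chan [[101.7  -8.4  42.2]
 [101.8   4.5  42.2]
 [ 56.7  -8.8  42.2]
 [ 56.7   4.9  42.2]]
bay end [[ 23.5 -21.   42.2]
 [ 23.5  17.3  42.2]
 [ 47.1  -8.9  42.2]
 [ 47.1   5.3  42.2]]
tool [[ 1.081e+02  1.000e-01  3.700e+00]
 [ 5.990e+01 -0.000e+00  3.700e+00]
 [ 4.450e+01 -6.000e-01  3.700e+00]]
rim far [[123.9 -25.4  52.2]
 [124.   31.3  52.1]]
```

>>> servo_tool([
  [[1,0.8,-1.9,5,0,0,0],[1,0.8,-1.9,15,0,0,0],[1,0.8,-1.9,25,0,0,0],[1,0.8,-1.9,33,0,0,0],[1,0.8,-1.9,37,0,0,0]],
])

```text
time_s: 5.85
tcp_pos: [0.4284, -0.2942, 0.0324]
ee_rot: [[-0.371, -0.929, -0.001], [-0.929, 0.371, -0.002], [0.002, -0.0, -1.0]]
wrist_force: [-9.4, 4.9, 41.3]
gripper_width: 0.224
gripper_force: 30.0
```

>>> servo_tool([
  [[1,0,0,0,0,0,0],[1,0,0,0,0,0,0],[0.6,0,0,0,0,0,0],[0.6,0,0,0,0,0,0],[0.6,0,0,0,0,0,0]],
])

```text
time_s: 6.35
tcp_pos: [0.4275, -0.293, 0.0276]
ee_rot: [[-0.374, -0.927, -0.001], [-0.927, 0.374, 0.001], [0.0, 0.002, -1.0]]
wrist_force: [0.1, 0.6, 0.9]
gripper_width: 0.369
gripper_force: 0.0
```

>>> servo_tool([
  [[0.55,0,0,-10,0,0,0],[0.55,0,0,-30,0,0,0],[0.55,0,0,-60,0,0,0],[0.55,0,0,-100,0,0,0],[0.55,0,0,-120,0,0,0]],
])

```text
time_s: 6.85
tcp_pos: [0.4294, -0.2938, 0.152]
ee_rot: [[-0.373, -0.928, 0.004], [-0.928, 0.373, -0.002], [0.0, -0.005, -1.0]]
wrist_force: [1.5, -0.1, -0.1]
gripper_width: 0.447
gripper_force: 0.0
```

```bash
sed -i 's/\[608.57,-301.57\]/[610.1,-303.0]/' nest.py; python3 -c "
from h import *
cap('wrist','w5');im=cv2.imread('pics/w5.png');cv2.imwrite('pics/crop5.png',cv2.resize(im[0:310,130:430],None,fx=1.9,fy=1.9))"; python3 go.py .431 -.0637 .15 -87.7;python3 nest.py
```

```text
t 6.9 p [ 0.4308 -0.2945  0.1545] shift [-214.3   85.8    3.5] turn [-0.0095 -0.0029 -0.4217] w 39.2 F [0.3 0.2 1.4]
{'wheel': array([ 428.6, -292.5]), 'folder': array([ 476.4, -347.3]), 'tape': array([ 555.6, -332.1]), 'spool': array([ 523.7, -411.6])}
```

View pics/crop5.png

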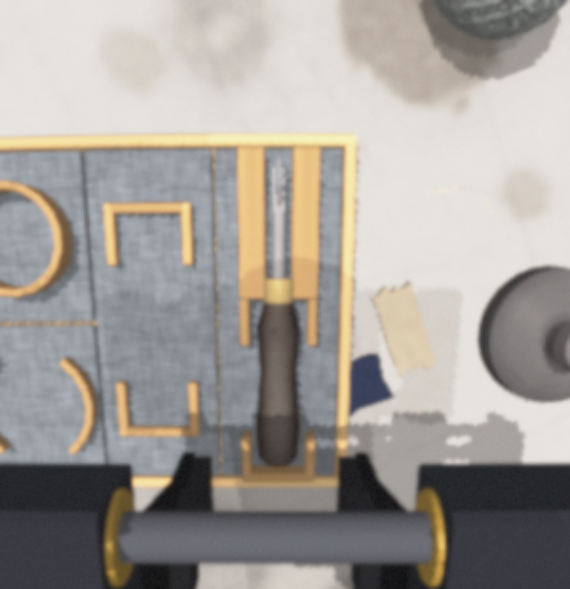

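The wheel is seated: the handle lies in the bay with its butt at (275,460) in the crop, and the shaft is in the channel. This view also fixes the folder pocket.

```bash
python3 - <<'E'
from m import *
c=load("w5")
q=lambda uv,z:(ray(c,[(130+u/1.9,v/1.9) for u,v in uv],z)*1000)
a=q([(104,204),(192,204),(200,436),(117,436)],.019); print(a.round(1),a.mean(0).round(1))
E
python3 go.py .431 -.0637 .15 -87.7
```

```text
[[ 473.5 -409.9   19. ]
 [ 433.6 -393.5   19. ]
 [ 478.  -283.    19. ]
 [ 519.9 -299.7   19. ]] [ 476.3 -346.5   19. ]
t 6.9 p [ 0.4308 -0.2945  0.1545] shift [-214.3   85.8    3.5] turn [-0.0095 -0.0029 -0.4217] w 39.2 F [0.3 0.2 1.4]
```

>>> servo_tool([
  [[0.5,-45,18,3,0,0,-0.1],[0.5,-90,36,3,0,0,-0.2],[0.5,-135,54,3,0,0,-0.3],[0.5,-180,72,3,0,0,-0.4],[0.5,-214,85,3,0,0,-0.42]],
])

```text
time_s: 7.4
tcp_pos: [0.4287, -0.0608, 0.1457]
ee_rot: [[0.04, -0.999, 0.0], [-0.999, -0.04, 0.0], [-0.0, -0.0, -1.0]]
wrist_force: [1.5, 0.1, -0.6]
gripper_width: 0.499
gripper_force: 0.0
```

```bash
python3 go.py .431 -.0637 .0135 -87.7
```

```text
t 7.4 p [ 0.4287 -0.0608  0.1457] shift [  3.   -2.1 132.2] turn [-0.0001  0.0001  0.0004] w 43.4 F [ 1.5  0.1 -0.6]
```

>>> servo_tool([
  [[0.5,3,-2,40,0,0,0],[0.5,3,-2,80,0,0,0],[0.5,3,-2,105,0,0,0],[0.5,3,-2,120,0,0,0],[0.5,3,-2,120,0,0,0]],
])

```text
time_s: 7.9
tcp_pos: [0.4296, -0.0661, 0.0237]
ee_rot: [[0.037, -0.999, -0.006], [-0.999, -0.037, -0.001], [0.001, 0.006, -1.0]]
wrist_force: [-0.1, 0.1, -0.7]
gripper_width: 0.501
gripper_force: 0.0
```

```bash
python3 go.py .431 -.0637 .0135 -87.7
```

```text
t 7.9 p [ 0.4296 -0.0661  0.0237] shift [-2.3 -1.5 10.2] turn [ 0.0057 -0.0009 -0.0031] w 43.6 F [-0.1  0.1 -0.7]
```

>>> servo_tool([
  [[0.5,0,0,6,0,0,0],[0.5,0,0,11,0,0,0],[0.5,0,0,11,0,0,0],[1,0,0,11,0,0,0],[1,0,0,11,0,0,0]],
])

```text
time_s: 8.4
tcp_pos: [0.4316, -0.0658, 0.015]
ee_rot: [[0.037, -0.999, 0.001], [-0.999, -0.037, 0.0], [-0.0, -0.001, -1.0]]
wrist_force: [0.6, 0.1, -0.8]
gripper_width: 0.393
gripper_force: 0.0
```

>>> servo_tool([
  [[1,0,0,0,0,0,0],[1,0,0,0,0,0,0],[1,0,0,-15,0,0,0],[1,0,0,-40,0,0,0],[1,0,0,-75,0,0,0]],
])

```text
time_s: 8.9
tcp_pos: [0.4299, -0.0661, 0.0892]
ee_rot: [[0.037, -0.999, -0.004], [-0.999, -0.037, -0.001], [0.001, 0.004, -1.0]]
wrist_force: [1.1, 0.5, 0.7]
gripper_width: 0.269
gripper_force: 30.0
```

```bash
python3 go.py .4763 -.3465 .1 -111.9;python3 go.py .4763 -.3465 .1 -111.9
```

```text
t 8.9 p [ 0.4299 -0.0661  0.0892] shift [281.9 -36.1 -10.8] turn [ 0.0042 -0.0015  0.4189] w 23.4 F [1.1 0.5 0.7]
t 8.9 p [ 0.4299 -0.0661  0.0892] shift [281.9 -36.1 -10.8] turn [ 0.0042 -0.0015  0.4189] w 23.4 F [1.1 0.5 0.7]
```

>>> servo_tool([
  [[1,45,-6,-10,0,0,0.1],[1,90,-12,-10,0,0,0.2],[1,135,-18,-10,0,0,0.3],[1,180,-24,-10,0,0,0.4],[1,225,-30,-10,0,0,0.42]],
])

```text
time_s: 9.4
tcp_pos: [0.4695, -0.2914, 0.0996]
ee_rot: [[-0.376, -0.927, 0.0], [-0.927, 0.376, 0.0], [-0.0, 0.0, -1.0]]
wrist_force: [1.4, 0.6, 0.4]
gripper_width: 0.262
gripper_force: 30.0
```

```bash
python3 go.py .4763 -.3465 .085 -111.9
```

```text
t 9.4 p [ 0.4695 -0.2914  0.0996] shift [ 48.6 -27.   14.6] turn [ 0.      0.0001 -0.0029] w 22.8 F [1.4 0.6 0.4]
```

>>> servo_tool([
  [[1,25,-14,7,0,0,0],[1,48,-26,14,0,0,0],[1,48,-26,25,0,0,0],[1,48,-26,35,0,0,0],[1,48,-26,35,0,0,0]],
])

```text
time_s: 9.9
tcp_pos: [0.4742, -0.3425, 0.0626]
ee_rot: [[-0.374, -0.928, -0.004], [-0.928, 0.374, 0.002], [-0.0, 0.005, -1.0]]
wrist_force: [-0.2, 0.3, -0.7]
gripper_width: 0.264
gripper_force: 30.0
```

>>> servo_tool([
  [[1,0,0,0,0,0,0],[1,0,0,0,0,0,0],[1,0,0,0,0,0,0],[1,0,0,0,0,0,0],[1,0,0,0,0,0,0]],
])

```text
time_s: 10.4
tcp_pos: [0.476, -0.3437, 0.0649]
ee_rot: [[-0.373, -0.928, 0.001], [-0.928, 0.373, -0.0], [-0.0, -0.001, -1.0]]
wrist_force: [-0.3, 0.8, -0.6]
gripper_width: 0.268
gripper_force: 30.0
```

```bash
python3 -c "
from h import *
cap('wrist','w6');im=cv2.imread('pics/w6.png');cv2.imwrite('pics/crop6.png',cv2.resize(im[50:360,130:430],None,fx=1.9,fy=1.9))"; python3 go.py .4763 -.3465 .026 -111.9
```

```text
t 10.45 p [ 0.4759 -0.3438  0.0648] shift [ 2.4 -1.4 38.8] turn [-0.0005  0.     -0.0006] w 23.3 F [-0.2  0.2 -0. ]
```

View pics/crop6.png

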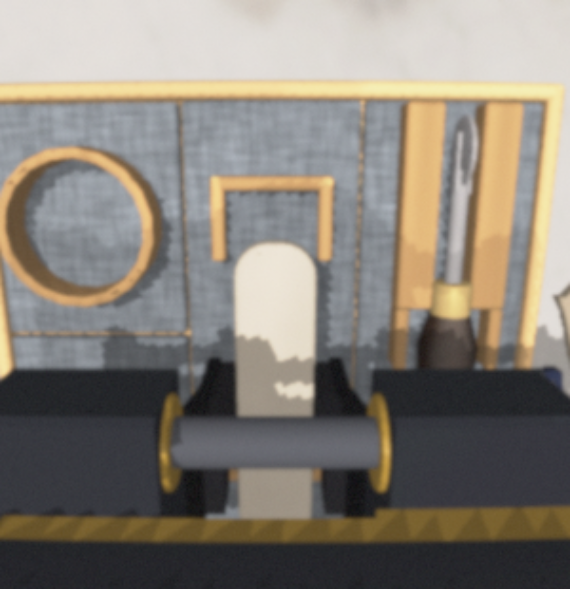

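```bash
python3 - <<'E'
from m import *
c=load("w6"); s=r.sense(); R=np.array(s["ee_rot"]); p=np.array(s["tcp_pos"])
q=lambda uv,z:((ray(c,[(130+u/1.9,50+v/1.9) for u,v in uv],z)-p)@R*1000).round(1)
print("pocket",q([(210,178),(334,178),(224,190),(320,190),(210,255),(334,255)],.019))
print("folder",q([(276,242),(235,300),(316,300)],.0585))
print("cup",q([(-3,225),(160,225),(78,146),(78,305)],.028))
E
```

```text
pocket [[ 62.3 -22.8  45.8]
 [ 62.3  20.2  45.8]
 [ 58.1 -18.   45.8]
 [ 58.2  15.4  45.8]
 [ 35.1 -23.5  45.8]
 [ 35.2  21.   45.8]]
folder [[ 46.4   0.    6.3]
 [ 29.2 -12.    6.3]
 [ 29.2  11.8   6.3]]
cup [[ 47.4 -95.4  36.9]
 [ 47.1 -39.1  36.8]
 [ 73.3 -65.   36.8]
 [ 19.  -69.8  36.8]]
```

>>> servo_tool([
  [[1,6,-1.3,8,0,0,0],[1,6,-1.3,18,0,0,0],[1,6,-1.3,28,0,0,0],[1,6,-1.3,34,0,0,0],[1,6,-1.3,37,0,0,0]],
])

```text
time_s: 10.95
tcp_pos: [0.4738, -0.3496, 0.0268]
ee_rot: [[-0.373, -0.928, -0.003], [-0.928, 0.373, 0.001], [0.0, 0.003, -1.0]]
wrist_force: [-4.5, 5.0, 14.2]
gripper_width: 0.265
gripper_force: 30.0
```

>>> servo_tool([
  [[1,0,0,0,0,0,0],[1,0,0,0.5,0,0,0],[0.6,0,0,0.5,0,0,0],[0.6,0,0,0.5,0,0,0],[0.6,0,0,0.5,0,0,0]],
])

```text
time_s: 11.45
tcp_pos: [0.4748, -0.3499, 0.0271]
ee_rot: [[-0.374, -0.928, 0.0], [-0.928, 0.374, -0.0], [-0.0, -0.0, -1.0]]
wrist_force: [-0.4, -0.1, -0.1]
gripper_width: 0.387
gripper_force: 0.0
```

>>> servo_tool([
  [[0.56,0,0,-10,0,0,0],[0.56,0,0,-30,0,0,0],[0.56,0,0,-60,0,0,0],[0.56,0,0,-100,0,0,0],[0.56,0,0,-120,0,0,0]],
])

```text
time_s: 11.95
tcp_pos: [0.4762, -0.3508, 0.1516]
ee_rot: [[-0.373, -0.928, 0.006], [-0.928, 0.373, -0.003], [0.001, -0.006, -1.0]]
wrist_force: [-0.0, -0.3, 0.4]
gripper_width: 0.438
gripper_force: 0.0
```

```bash
python3 -c "
from h import *
cap('wrist','w7');im=cv2.imread('pics/w7.png');cv2.imwrite('pics/crop7.png',cv2.resize(im[0:310,0:420],None,fx=1.9,fy=1.9))"; python3 go.py .535 -.13 .16 -60
```

```text
t 12.0 p [ 0.4775 -0.3515  0.1544] shift [-227.    29.1   -6.4] turn [-0.0097 -0.0067 -0.9053] w 38.2 F [1.1 0.1 2.4]
```

View pics/crop7.png

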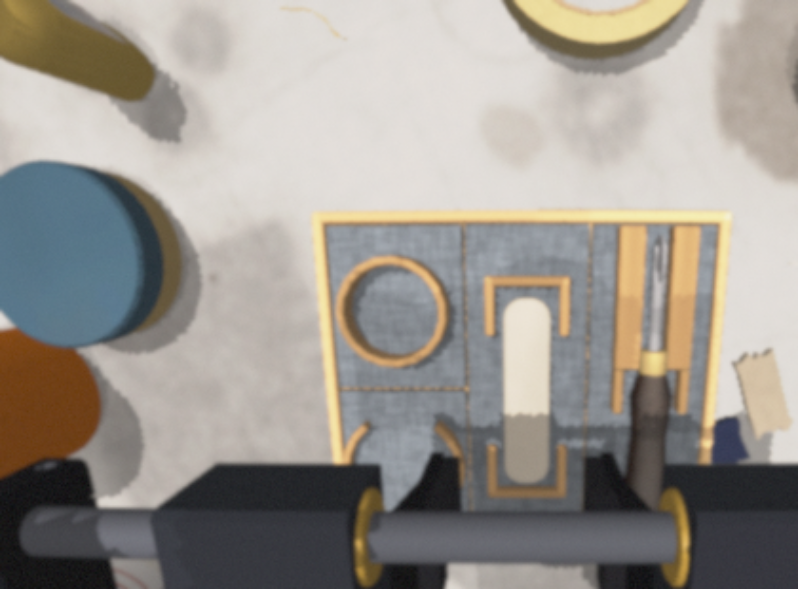

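The folder is seated in its pocket, its blade spanning (527,300) to (527,480) in the crop. The cup is at (393,312). The blue jar and orange mug stand to the left, so I'll check clearance to them for the spool and tape placements.

```bash
python3 - <<'E'
from m import *
c=load("w7"); q=lambda uv,z:(ray(c,[(u/1.9,v/1.9) for u,v in uv],z)*1000).round(1)
a=q([(336,312),(450,312),(393,255),(393,367)],.028); print("cup",a.round(1),((a[0]+a[1])/2+(a[2]+a[3])/2)/2)
print("jar base right/top edge",q([(178,255)],0),"mug right",q([(100,400)],.1),q([(100,400)],.0))
c=load("scene0"); print("jar",ray(c,[(308,142),(294,128),(324,132),(308,118)],.0).round(3)); print("mug base bottom, left/right",ray(c,[(272,138),(258,132),(290,130)],0).round(3)); 
print("jar top z if",[ (z,ray(c,[(308,124)],z)[0].round(3)) for z in(.03,.05)])
E
python3 go.py .535 -.16 .17 -22
```

```text
cup [[ 547.5 -422.3   28. ]
 [ 495.  -401.1   28. ]
 [ 509.5 -436.4   28. ]
 [ 532.9 -386.5   28. ]] [ 521.225 -411.575   28.   ]
jar base right/top edge [[ 624.4 -483.4    0. ]] mug right [[ 625.2 -426.4  100. ]] [[ 711.5 -430.6    0. ]]
jar [[ 0.639 -0.466 -0.   ]
 [ 0.71  -0.498  0.   ]
 [ 0.627 -0.534  0.   ]
 [ 0.704 -0.566  0.   ]]
mug base bottom, left/right [[ 0.735 -0.421  0.   ]
 [ 0.786 -0.42   0.   ]
 [ 0.714 -0.483  0.   ]]
jar top z if [(0.03, array([ 0.666, -0.504,  0.03 ])), (0.05, array([ 0.651, -0.481,  0.05 ]))]
t 12.0 p [ 0.4775 -0.3515  0.1544] shift [-199.2   17.8  -16.2] turn [-0.0075 -0.0102 -1.5686] w 38.2 F [1.1 0.1 2.4]
```

>>> servo_tool([
  [[0.3,-50,5,-20,0,0,-0.15],[0.3,-100,10,-20,0,0,-0.3],[0.3,-145,15,-20,0,0,-0.45],[0.3,-185,18,-20,0,0,-0.6],[0.3,-220,20,-20,0,0,-0.75]],
])

```text
time_s: 12.5
tcp_pos: [0.5387, -0.1363, 0.168]
ee_rot: [[0.366, -0.931, 0.001], [-0.931, -0.366, 0.0], [0.0, -0.001, -1.0]]
wrist_force: [0.7, -0.5, -0.3]
gripper_width: 0.694
gripper_force: 0.0
```

```bash
python3 go.py .455 -.10 .17 -22
```

```text
t 12.5 p [ 0.5387 -0.1363  0.168 ] shift [-64.4  64.7  -2.1] turn [-0.001  -0.0009 -0.8126] w 60.4 F [ 0.7 -0.5 -0.3]
```

>>> servo_tool([
  [[0.3,-15,15,-2,0,0,-0.15],[0.3,-30,30,-2,0,0,-0.3],[0.3,-45,45,-2,0,0,-0.45],[0.3,-64,64,-2,0,0,-0.6],[0.3,-64,64,-2,0,0,-0.75]],
])

```text
time_s: 13.0
tcp_pos: [0.4526, -0.1009, 0.1695]
ee_rot: [[0.902, -0.432, -0.001], [-0.432, -0.902, 0.001], [-0.001, -0.0, -1.0]]
wrist_force: [1.2, -0.3, 0.5]
gripper_width: 0.701
gripper_force: 0.0
```

>>> servo_tool([
  [[0.3,0,0,0,0,0,-0.06],[0.3,0,0,0,0,0,-0.06],[0.3,0,0,0,0,0,-0.06],[0.3,0,0,0,0,0,-0.06],[0.3,0,0,0,0,0,-0.06]],
])

```text
time_s: 13.5
tcp_pos: [0.4557, -0.1017, 0.169]
ee_rot: [[0.923, -0.384, -0.0], [-0.384, -0.923, -0.0], [-0.0, 0.0, -1.0]]
wrist_force: [-0.1, -1.0, 0.7]
gripper_width: 0.697
gripper_force: 0.0
```

```bash
python3 - <<'E'
from m import *
c=cap("wrist","w8"); im=cv2.imread("pics/w8.png")
hsv=cv2.cvtColor(im,cv2.COLOR_BGR2HSV); m=cv2.inRange(hsv,(0,150,70),(7,255,255))|cv2.inRange(hsv,(172,150,70),(179,255,255)); m[240:]=0
for ct in sorted(cv2.findContours(m,0,1)[0],key=cv2.contourArea)[-3:]:
    if cv2.contourArea(ct)>50: print(cv2.boundingRect(ct),rect(c,ct.reshape(-1,2),.05),cv2.fitEllipse(ct))
E
python3 go.py .535 -.133 .1 -22
```

```text
(256, 90, 41, 43) c=(536.4,-136.2) L=35.1 W=34.9 ang=-40.8 ((276.0575256347656, 110.81964111328125), (39.774009704589844, 41.06342697143555), 6.561235427856445)
t 13.55 p [ 0.4557 -0.1016  0.169 ] shift [85.2 -1.5 69. ] turn [ 0.0001  0.0002 -0.0104] w 60.5 F [-0.4 -0.1 -0.2]
```

>>> servo_tool([
  [[0.3,30,0,0,0,0,-0.01],[0.3,60,0.5,20,0,0,-0.01],[0.3,87.5,1,50,0,0,-0.01],[0.3,87.5,1,80,0,0,-0.01],[0.3,87.5,1,105,0,0,-0.01]],
])

```text
time_s: 14.05
tcp_pos: [0.5361, -0.1365, 0.0619]
ee_rot: [[0.927, -0.376, -0.002], [-0.376, -0.927, 0.0], [-0.002, 0.001, -1.0]]
wrist_force: [0.2, -0.1, -0.4]
gripper_width: 0.702
gripper_force: 0.0
```

>>> servo_tool([
  [[0.3,0,0,12,0,0,0],[0.3,0,0,24,0,0,0],[0.3,0,0,24,0,0,0],[1,0,0,24,0,0,0],[1,0,0,24,0,0,0]],
])

```text
time_s: 14.55
tcp_pos: [0.537, -0.136, 0.0414]
ee_rot: [[0.927, -0.374, 0.003], [-0.374, -0.927, -0.0], [0.003, -0.001, -1.0]]
wrist_force: [-0.5, 0.8, 0.0]
gripper_width: 0.595
gripper_force: 0.0
```

>>> servo_tool([
  [[1,0,0,0,0,0,0],[1,0,0,0,0,0,0],[1,0,0,0,0,0,0],[1,0,0,-20,0,0,0],[1,0,0,-50,0,0,0]],
])

```text
time_s: 15.05
tcp_pos: [0.5345, -0.136, 0.0889]
ee_rot: [[0.927, -0.375, -0.005], [-0.375, -0.927, 0.0], [-0.005, 0.002, -1.0]]
wrist_force: [1.1, 0.0, -0.4]
gripper_width: 0.361
gripper_force: 30.0
```

```bash
python3 go.py .5212 -.4116 .1 -21.9
```

```text
t 15.05 p [ 0.5345 -0.136   0.0889] shift [ 90.9 260.5 -11.1] turn [ 0.0017  0.0047 -0.002 ] w 31.4 F [ 1.1  0.  -0.4]
```

```bash
python3 -c "
from h import *
cap('wrist','w9');im=cv2.imread('pics/w9.png');a=cv2.resize(im[80:360,130:430],(400,373));cap('side','s9');b=cv2.imread('pics/s9.png');b=cv2.resize(b[140:280,200:350],(400,373));cv2.imwrite('pics/crop9.png',np.hstack([a,b]))"
```

```text
(no output)
```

View pics/crop9.png

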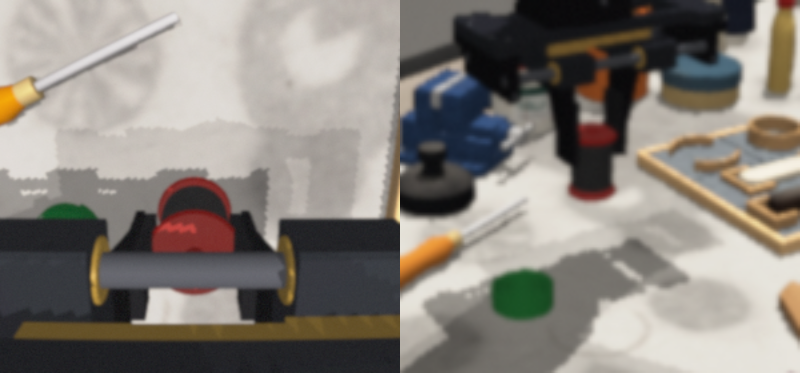

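The right crop shows the spool held upright between the fingers at (593,165). In the wrist crop on the left its top flange is at (193,250). I'll check the in-hand offset, since the opening reads only 31 mm.

```bash
python3 - <<'E'
from m import *
c=load("w9"); s=r.sense(); R=np.array(s["ee_rot"]); p=np.array(s["tcp_pos"]); print(p,s["gripper_width"]*87)
f=lambda u,v:(130+u*.75,80+v*.75)
z=p[2]+.009
print(((ray(c,[f(193,208),f(193,293),f(152,248),f(235,248)],z)-p)@R*1000).round(1))
print(((ray(c,[f(193,179),f(158,210),f(231,210)],z-.05)-p)@R*1000).round(1))
E
```

```text
[ 0.53903767 -0.13625396  0.09400099] 31.811403452592476
[[ 17.3   1.1  -8.9]
 [-19.1   1.1  -9.2]
 [  0.8 -14.7  -9. ]
 [  0.8  17.3  -9. ]]
[[ 13.2   1.4  41.1]
 [ -3.3 -16.5  41. ]
 [ -3.3  20.8  40.9]]
```

```bash
python3 go.py .5212 -.4116 .12 -21.9
```

```text
t 15.15 p [ 0.539  -0.1363  0.094 ] shift [ 86.5 262.  -26. ] turn [-0.0025 -0.0082 -0.0005] w 31.8 F [ 0.7  0.1 -0.2]
```

>>> servo_tool([
  [[1,18,45,-26,0,0,0],[1,36,90,-26,0,0,0],[1,54,135,-26,0,0,0],[1,72,180,-26,0,0,0],[1,86,220,-26,0,0,0]],
])

```text
time_s: 15.65
tcp_pos: [0.5331, -0.3746, 0.1156]
ee_rot: [[0.927, -0.375, -0.0], [-0.375, -0.927, 0.0], [-0.0, -0.0, -1.0]]
wrist_force: [0.2, 0.2, -0.6]
gripper_width: 0.37
gripper_force: 30.0
```

>>> servo_tool([
  [[1,2,20,0,0,0,0],[1,4,39,0,0,0,0],[1,4,39,0,0,0,0],[1,4,39,0,0,0,0],[1,4,39,0,0,0,0]],
])

```text
time_s: 16.15
tcp_pos: [0.5229, -0.4089, 0.1161]
ee_rot: [[0.928, -0.373, -0.0], [-0.373, -0.928, 0.0], [-0.0, -0.0, -1.0]]
wrist_force: [-0.2, 0.5, -0.6]
gripper_width: 0.366
gripper_force: 30.0
```

```bash
python3 go.py .5212 -.4116 .052 -21.9; python3 - <<'E'
from m import *
c=cap("wrist","w10"); im=cv2.imread("pics/w10.png")
a=cv2.resize(im[80:360,130:430],(400,373)); c=cap('side','s10');b=cv2.imread('pics/s10.png');b=cv2.resize(b[110:250,290:440],(400,373));cv2.imwrite('pics/crop10.png',np.hstack([a,b]))
E
```

```text
t 16.15 p [ 0.5229 -0.4089  0.1161] shift [-0.5  3.2 64.1] turn [-0.0002  0.0002 -0.0003] w 31.8 F [-0.2  0.5 -0.6]
```

View pics/crop10.png

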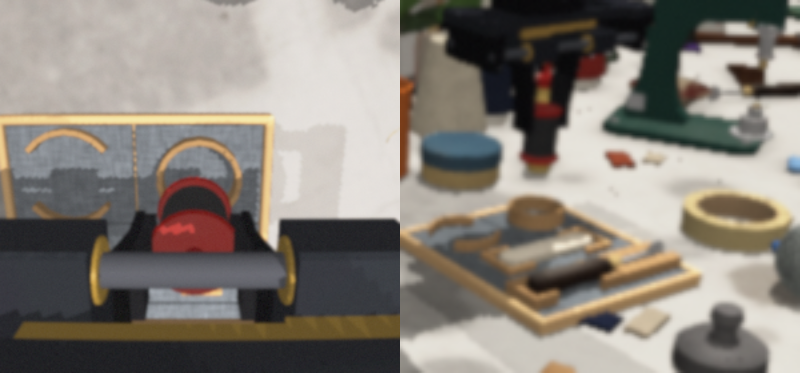

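```bash
python3 - <<'E'
from m import *
c=load("w10"); s=r.sense(); R=np.array(s["ee_rot"]); p=np.array(s["tcp_pos"]); print(p)
f=lambda u,v:(130+u*.75,80+v*.75)
q=lambda uv,z:((ray(c,[f(*a) for a in uv],z)-p)@R*1000).round(1)
print("cup",q([(157,172),(243,172),(200,130)],.028))
print("top",q([(193,208),(193,293),(152,248),(235,248)],p[2]+.009))
print("bottom flange",q([(195,178),(158,205),(232,205)],p[2]-.033))
print("tray corner",q([(271,115)],.014), R.T@(np.array([.5212,-.4116,0])-p)*1000)
E
```

```text
[ 0.52307934 -0.40882765  0.11624897]
cup [[  6.9 -22.9  88.3]
 [  7.   31.6  88.2]
 [ 33.8   4.2  88.3]]
top [[ 19.4  -0.2  -9. ]
 [-18.3  -0.1  -9. ]
 [  2.3 -16.6  -9. ]
 [  2.3  16.6  -9. ]]
bottom flange [[ 19.2   0.8  33. ]
 [  5.1 -17.6  33. ]
 [  5.1  19.4  33. ]]
tray corner [[ 41.3  50.3 102.3]] [ -0.72542506   3.28151834 116.24863644]
```

```bash
python3 - <<'E'
from m import *
from scipy.optimize import least_squares
c=load("w10"); im=cv2.imread("pics/w10.png"); s=r.sense(); R=np.array(s["ee_rot"]); p=np.array(s["tcp_pos"])
hsv=cv2.cvtColor(im,cv2.COLOR_BGR2HSV); m=cv2.inRange(hsv,(8,90,70),(28,255,255))
m[:173]=0; m[215:]=0
x0,x1=238,322
pts=[]
for x in range(250,312,3):
    ys=np.where(m[:200,x])[0]
    if len(ys): pts.append((x,ys.min()))
print(pts)
w=((ray(c,pts,.028)-p)@R*1000)[:,:2]
g=least_squares(lambda v:np.hypot(*(w-v[:2]).T)-27.5,[3,3],loss="soft_l1"); print(g.x,np.abs(g.fun).max())
cv2.imwrite("pics/crop11.png",cv2.resize(im[155:260,130:340],None,fx=3.5,fy=3.5,interpolation=cv2.INTER_CUBIC))
E
```

```text
[(253, np.int64(197)), (256, np.int64(193)), (259, np.int64(191)), (262, np.int64(189)), (265, np.int64(187)), (268, np.int64(185)), (271, np.int64(185)), (274, np.int64(184)), (277, np.int64(184)), (280, np.int64(183)), (283, np.int64(184)), (286, np.int64(184)), (289, np.int64(185)), (292, np.int64(187)), (295, np.int64(188)), (298, np.int64(190)), (301, np.int64(193)), (304, np.int64(196))]
[0.9788781  3.40895164] 0.7397184876436711
```

View pics/crop11.png

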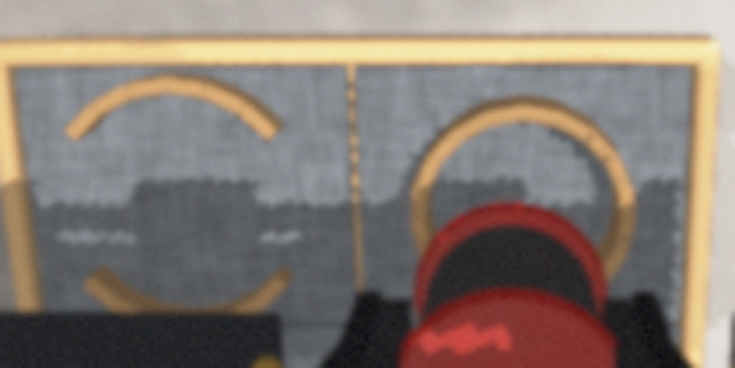

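The circle fit puts the cup centre 1 mm ahead and 3.4 mm sideways of the tool. The spool hangs upright on the tool axis. Lowering it.

>>> servo_tool([
  [[1,0.7,2.7,10,0,0,0],[1,0.7,2.7,25,0,0,0],[1,0.7,2.7,40,0,0,0],[1,0.7,2.7,52,0,0,0],[1,0.7,2.7,59,0,0,0]],
])

```text
time_s: 16.75
tcp_pos: [0.5215, -0.4121, 0.055]
ee_rot: [[0.927, -0.374, -0.002], [-0.374, -0.927, 0.001], [-0.003, -0.0, -1.0]]
wrist_force: [0.8, 0.3, -0.0]
gripper_width: 0.369
gripper_force: 30.0
```

>>> servo_tool([
  [[1,0,0,2,0,0,0],[1,0,0,3,0,0,0],[1,0,0,3,0,0,0],[1,0,0,3,0,0,0],[1,0,0,3,0,0,0]],
])

```text
time_s: 17.25
tcp_pos: [0.5225, -0.4129, 0.0547]
ee_rot: [[0.927, -0.374, 0.001], [-0.374, -0.927, -0.001], [0.001, 0.0, -1.0]]
wrist_force: [-0.3, 0.2, 0.6]
gripper_width: 0.368
gripper_force: 30.0
```

>>> servo_tool([
  [[1,0,0,1,0,0,0],[0.4,0,0,1,0,0,0],[0.4,0,0,1,0,0,0],[0.4,0,0,1,0,0,0],[0.4,0,0,1,0,0,0]],
])

```text
time_s: 17.75
tcp_pos: [0.5223, -0.4127, 0.0531]
ee_rot: [[0.927, -0.374, 0.0], [-0.374, -0.927, -0.0], [0.0, 0.0, -1.0]]
wrist_force: [-0.2, -0.6, 0.4]
gripper_width: 0.581
gripper_force: 0.0
```

>>> servo_tool([
  [[0.4,0,0,-20,0,0,0],[0.4,0,0,-50,0,0,0],[0.3,0,0,-80,0,0,0],[0.3,0,0,-100,0,0,0],[0.3,0,0,-100,0,0,0]],
])

```text
time_s: 18.25
tcp_pos: [0.524, -0.4139, 0.1572]
ee_rot: [[0.927, -0.374, 0.007], [-0.374, -0.927, -0.004], [0.008, 0.001, -1.0]]
wrist_force: [0.3, 0.1, -0.3]
gripper_width: 0.691
gripper_force: 0.0
```

```bash
python3 - <<'E'
from m import *
c=cap("wrist","w12"); im=cv2.imread("pics/w12.png")
hsv=cv2.cvtColor(im,cv2.COLOR_BGR2HSV); m=cv2.inRange(hsv,(0,150,60),(7,255,255))|cv2.inRange(hsv,(172,150,60),(179,255,255))
for ct in sorted(cv2.findContours(m,0,1)[0],key=cv2.contourArea)[-2:]:
    print(cv2.boundingRect(ct),rect(c,ct.reshape(-1,2),.062))
c=cap("side","s12"); b=cv2.imread("pics/s12.png"); 
E
python3 go.py .5785 .117 .16 -22
```

```text
(254, 188, 42, 49) c=(526.7,-414.6) L=43.5 W=36.1 ang=-21.9
(0, 0, 72, 32) c=(746.4,-299.7) L=61.6 W=23.2 ang=63.6
t 18.35 p [ 0.5221 -0.4125  0.153 ] shift [-146.1 -512.    -6.8] turn [-0.0005 -0.0003 -0.0002] w 60.7 F [-0.8 -0.2 -0.7]
```

```bash
python3 - <<'E'
from m import *
a=load("scene0"); b=load("side0")
def tri(u,v):
    P=[];
    for c,x in((a,u),(b,v)):
        n=cv2.undistortPoints(np.array([[x]],float),c["camera_matrix"],c["dist"]).ravel(); P.append((np.c_[c["R"],c["t"].ravel()],n))
    X=cv2.triangulatePoints(P[0][0],P[1][0],P[0][1],P[1][1]).ravel(); return (X[:3]/X[3]).round(3)
print("base",ray(a,[(165,212)],0).round(3),ray(b,[(156,222)],0).round(3)); print("hinge",tri((118,65),(122,22)))
print("mid",tri((162,190),(156,195)))
E
python3 go.py .575 .117 .17 -22
```

```text
base [[ 0.774 -0.028  0.   ]] [[ 0.774 -0.029  0.   ]]
hinge [ 0.78  -0.013  0.403]
mid [ 0.785 -0.044  0.057]
t 18.35 p [ 0.5221 -0.4125  0.153 ] shift [-149.4 -510.7  -16.8] turn [-0.0005 -0.0003 -0.0002] w 60.7 F [-0.8 -0.2 -0.7]
```

>>> servo_tool([
  [[0.2,-12,-42,-15,0,0,0],[0.2,-25,-85,-17,0,0,0],[0.2,-38,-128,-17,0,0,0],[0.2,-50,-170,-17,0,0,0],[0.2,-63,-215,-17,0,0,0]],
])

```text
time_s: 18.85
tcp_pos: [0.5432, -0.188, 0.1683]
ee_rot: [[0.927, -0.375, -0.003], [-0.375, -0.927, 0.001], [-0.003, 0.001, -1.0]]
wrist_force: [0.4, 0.2, 0.2]
gripper_width: 0.799
gripper_force: 0.0
```

>>> servo_tool([
  [[0.2,-12,-42,0,0,0,0],[0.2,-25,-85,0,0,0,0],[0.2,-38,-128,0,0,0,0],[0.2,-50,-170,0,0,0,0],[0.2,-63,-215,0,0,0,0]],
])

```text
time_s: 19.35
tcp_pos: [0.5653, 0.0347, 0.1683]
ee_rot: [[0.927, -0.375, -0.003], [-0.375, -0.927, -0.001], [-0.003, 0.002, -1.0]]
wrist_force: [1.3, -0.5, 0.2]
gripper_width: 0.796
gripper_force: 0.0
```

>>> servo_tool([
  [[0.2,-12,-42,0,0,0,0],[0.2,-23,-81,0,0,0,0],[0.2,-23,-81,0,0,0,0],[0.2,-23,-81,0,0,0,0],[0.2,-23,-81,0,0,0,0]],
])

```text
time_s: 19.85
tcp_pos: [0.5747, 0.116, 0.1689]
ee_rot: [[0.927, -0.375, -0.002], [-0.375, -0.927, -0.001], [-0.002, 0.002, -1.0]]
wrist_force: [-0.3, -0.3, 0.4]
gripper_width: 0.799
gripper_force: 0.0
```

```bash
python3 - <<'E'
from m import *
from scipy.optimize import least_squares
c=cap("wrist","w13"); im=cv2.imread("pics/w13.png")
hsv=cv2.cvtColor(im,cv2.COLOR_BGR2HSV); m=cv2.inRange(hsv,(18,90,45),(38,255,255)); m[235:]=0
for ct in sorted(cv2.findContours(m,0,1)[0],key=cv2.contourArea)[-2:]:
    ct=ct.reshape(-1,2); h=cv2.convexHull(ct).reshape(-1,2); print(cv2.boundingRect(ct),rect(c,h,.014),cv2.minEnclosingCircle((ray(c,h,.014)[:,:2]*1000).astype(np.float32)))
E
python3 go.py .623 .099 .016 -22
```

```text
(251, 139, 43, 34) c=(617.3,101.4) L=43.4 W=32.7 ang=71.2 ((622.3028564453125, 100.01937866210938), 22.168842315673828)
(347, 77, 91, 51) c=(623.5,-29.2) L=96.9 W=17.4 ang=-86.4 ((622.8329467773438, -29.22475242614746), 48.467960357666016)
t 19.9 p [0.5749 0.1157 0.1693] shift [ 51.1  -2.8 153.2] turn [ 0.0014  0.0013 -0.0012] w 69.4 F [-0.8 -0.2  0.2]
```

>>> servo_tool([
  [[0.2,25,-1.5,20,0,0,0],[0.2,51,-3,50,0,0,0],[0.2,51,-3,90,0,0,0],[0.2,51,-3,120,0,0,0],[0.2,51,-3,138,0,0,0]],
])

```text
time_s: 20.4
tcp_pos: [0.6221, 0.0981, 0.0288]
ee_rot: [[0.926, -0.377, -0.005], [-0.377, -0.926, -0.002], [-0.004, 0.003, -1.0]]
wrist_force: [-0.2, -0.4, -0.4]
gripper_width: 0.799
gripper_force: 0.0
```

>>> servo_tool([
  [[0.2,0,0,10,0,0,0],[0.2,0,0,15,0,0,0],[0.2,0,0,15,0,0,0],[1,0,0,15,0,0,0],[1,0,0,15,0,0,0]],
])

```text
time_s: 20.9
tcp_pos: [0.6246, 0.1009, 0.0184]
ee_rot: [[0.927, -0.374, 0.002], [-0.374, -0.927, 0.001], [0.002, -0.002, -1.0]]
wrist_force: [0.2, -0.8, 0.2]
gripper_width: 0.691
gripper_force: 0.0
```

>>> servo_tool([
  [[1,0,0,0,0,0,0],[1,0,0,0,0,0,0],[1,0,0,0,0,0,0],[1,0,0,-20,0,0,0],[1,0,0,-55,0,0,0]],
])

```text
time_s: 21.4
tcp_pos: [0.6217, 0.1, 0.0697]
ee_rot: [[0.927, -0.375, -0.007], [-0.375, -0.927, -0.002], [-0.005, 0.004, -1.0]]
wrist_force: [1.8, -0.5, -0.6]
gripper_width: 0.534
gripper_force: 30.0
```

```bash
python3 nest.py; python3 go.py .554 -.331 .12 -21.9; python3 - <<'E'
from m import *
c=load("w10"); im=cv2.imread("pics/w10.png")
# tape collar (gapped) arcs: top wall z .022, crop11 scale 3.5 offset (130,155)
f=lambda u,v:(130+u/3.5,155+v/3.5)
w=ray(c,[f(65,130),f(100,95),f(172,76),f(245,95),f(284,128)],.022)[:,:2]*1000
from scipy.optimize import least_squares
for R_ in(32,33): g=least_squares(lambda v:np.hypot(*(w-v).T)-R_,[555,-332]); print(R_,g.x,g.fun.round(1))
E
```

```text
{'wheel': array([ 428.6, -292.5]), 'folder': array([ 476.4, -347.3]), 'tape': array([ 555.6, -332.1]), 'spool': array([ 523.7, -411.6])}
t 21.4 p [0.6217 0.1    0.0697] shift [ 98.6 425.1 -49. ] turn [ 0.0044  0.0054 -0.0022] w 46.4 F [ 1.8 -0.5 -0.6]
32 [ 555.61860351 -334.17934796] [ 0.7 -0.  -0.8  0.   0.7]
33 [ 554.46336554 -333.72387121] [ 0.4  0.  -0.5  0.1  0.4]
```

>>> servo_tool([
  [[1,10,20,-50,0,0,0],[1,20,63,-50,0,0,0],[1,30,108,-50,0,0,0],[1,40,153,-50,0,0,0],[1,50,198,-50,0,0,0]],
])

```text
time_s: 21.9
tcp_pos: [0.5954, -0.1031, 0.1222]
ee_rot: [[0.927, -0.374, 0.0], [-0.374, -0.927, 0.0], [0.0, -0.0, -1.0]]
wrist_force: [1.4, -1.1, -1.0]
gripper_width: 0.534
gripper_force: 30.0
```

>>> servo_tool([
  [[1,10,45,0,0,0,0],[1,20,90,0,0,0,0],[1,30,135,0,0,0,0],[1,40,180,0,0,0,0],[1,48,215,0,0,0,0]],
])

```text
time_s: 22.4
tcp_pos: [0.5591, -0.3214, 0.1219]
ee_rot: [[0.927, -0.376, -0.0], [-0.376, -0.927, 0.0], [-0.0, -0.0, -1.0]]
wrist_force: [0.3, 0.5, -0.9]
gripper_width: 0.536
gripper_force: 30.0
```

>>> servo_tool([
  [[1,0,8,15,0,0,0],[1,0,12,30,0,0,0],[1,0,12,40,0,0,0],[1,0,12,40,0,0,0],[1,0,12,40,0,0,0]],
])

```text
time_s: 22.9
tcp_pos: [0.556, -0.3295, 0.082]
ee_rot: [[0.928, -0.373, -0.0], [-0.373, -0.928, -0.0], [-0.0, 0.0, -1.0]]
wrist_force: [0.4, -0.6, -0.2]
gripper_width: 0.539
gripper_force: 30.0
```

```bash
python3 go.py .5542 -.3323 .03 -21.9; python3 - <<'E'
from m import *
from scipy.optimize import least_squares
c=cap("wrist","w14"); im=cv2.imread("pics/w14.png"); s=r.sense(); R=np.array(s["ee_rot"]); p=np.array(s["tcp_pos"])
hsv=cv2.cvtColor(im,cv2.COLOR_BGR2HSV); m=cv2.inRange(hsv,(20,130,45),(36,255,255)); m[300:]=0; m[:,:180]=0;m[:,380:]=0
ct=max(cv2.findContours(m,0,1)[0],key=cv2.contourArea).reshape(-1,2); print(cv2.boundingRect(ct))
pts=[(x,ct[ct[:,0]==x][:,1].min()) for x in range(ct[:,0].min()+4,ct[:,0].max()-3,3)]
w=((ray(c,pts,p[2]-.003)-p)@R*1000)[:,:2]
g=least_squares(lambda v:np.hypot(*(w-v).T)-23.5,[0,0],loss="soft_l1"); print("tape in hand",g.x,g.fun.round(1))
E
```

```text
t 22.9 p [ 0.556  -0.3295  0.082 ] shift [-0.6  3.3 52. ] turn [ 0.0002  0.0002 -0.0002] w 46.9 F [ 0.4 -0.6 -0.2]
(233, 217, 82, 52)
tape in hand [ 1.67943723 -0.81130304] [-1.5 -1.4 -1.2 -0.8 -0.5 -0.   0.2  0.1  0.1  0.7  0.4  0.8  0.7  0.2
  0.3  0.6  0.4  0.3 -0.2  0.1 -0.6 -0.5 -1.  -1.6 -2.9]
```

>>> servo_tool([
  [[1,-1.6,3.2,8,0,0,0],[1,-1.6,3.2,20,0,0,0],[1,-1.6,3.2,32,0,0,0],[1,-1.6,3.2,42,0,0,0],[1,-1.6,3.2,48,0,0,0]],
])

```text
time_s: 23.45
tcp_pos: [0.5521, -0.3322, 0.0322]
ee_rot: [[0.927, -0.375, -0.002], [-0.375, -0.927, 0.001], [-0.003, 0.0, -1.0]]
wrist_force: [-0.7, 0.5, -0.7]
gripper_width: 0.536
gripper_force: 30.0
```

>>> servo_tool([
  [[1,0,0,2,0,0,0],[1,0,0,4,0,0,0],[1,0,0,4,0,0,0],[1,0,0,4,0,0,0],[1,0,0,4,0,0,0]],
])

```text
time_s: 23.95
tcp_pos: [0.5531, -0.3326, 0.0305]
ee_rot: [[0.927, -0.374, 0.001], [-0.374, -0.927, -0.0], [0.001, -0.0, -1.0]]
wrist_force: [0.7, 0.3, -0.9]
gripper_width: 0.537
gripper_force: 30.0
```

>>> servo_tool([
  [[1,0,0,1,0,0,0],[0.33,0,0,1,0,0,0],[0.33,0,0,1,0,0,0],[0.33,0,0,1,0,0,0],[0.33,0,0,1,0,0,0]],
])

```text
time_s: 24.45
tcp_pos: [0.5528, -0.3325, 0.0289]
ee_rot: [[0.927, -0.374, -0.0], [-0.374, -0.927, 0.0], [-0.0, 0.0, -1.0]]
wrist_force: [0.3, 0.4, -0.5]
gripper_width: 0.664
gripper_force: 0.0
```

>>> servo_tool([
  [[0.33,0,0,-20,0,0,0],[0.33,0,0,-50,0,0,0],[0.3,-20,0,-90,0,0,0],[0.3,-60,0,-130,0,0,0],[0.3,-90,0,-150,0,0,0]],
])

```text
time_s: 24.95
tcp_pos: [0.4694, -0.2989, 0.1813]
ee_rot: [[0.927, -0.374, 0.003], [-0.374, -0.927, -0.001], [0.003, 0.0, -1.0]]
wrist_force: [0.2, 0.2, 0.5]
gripper_width: 0.699
gripper_force: 0.0
```

>>> servo_tool([
  [[0.3,0,0,0,0,0,0],[0.3,0,0,0,0,0,0],[0.3,0,0,0,0,0,0],[0.3,0,0,0,0,0,0],[0.3,0,0,0,0,0,0]],
])

```text
time_s: 25.45
tcp_pos: [0.4696, -0.2989, 0.1776]
ee_rot: [[0.927, -0.375, -0.002], [-0.375, -0.927, 0.001], [-0.002, 0.0, -1.0]]
wrist_force: [0.1, 0.3, 0.0]
gripper_width: 0.702
gripper_force: 0.0
```

```bash
python3 - <<'E'
from m import *
c=cap("wrist","w15"); im=cv2.imread("pics/w15.png"); print(r.sense()["tcp_pos"])
hsv=cv2.cvtColor(im,cv2.COLOR_BGR2HSV)
def rep(n,m,z,k=1):
    m[240:]=0
    for ct in sorted(cv2.findContours(m,0,1)[0],key=cv2.contourArea)[-k:]:
        h=cv2.convexHull(ct).reshape(-1,2); cc,rr=cv2.minEnclosingCircle((ray(c,h,z)[:,:2]*1000).astype(np.float32)); print(n,cv2.boundingRect(ct),"circ",np.round(cc,1),round(rr,1),rect(c,h,z))
rep("tape",cv2.inRange(hsv,(21,140,40),(36,255,255)),.026,2)
rep("spool",cv2.inRange(hsv,(0,150,60),(7,255,255))|cv2.inRange(hsv,(172,150,60),(179,255,255)),.062,2)
b,g,rr=[im[:,:,i].astype(int) for i in range(3)]
rep("folder",cv2.inRange(hsv,(12,15,150),(32,90,255)),.019,2)
rep("dark",cv2.inRange(hsv,(0,20,20),(25,130,95)),.0235,2)
a=load("scene0"); i0=cv2.imread("pics/scene0.png"); s=cap("scene","s15"); i1=cv2.imread("pics/s15.png")
for n,lo,hi,box,z in(("screwdr",(5,170,120),(18,255,255),(185,210,235,260),.0115),("small",(8,90,90),(25,255,255),(230,302,256,328),.03)):
    print(n,rect(a,mask(i0,lo,hi,box),z),"now",rect(s,mask(i1,lo,hi,box),z))
E
```

```text
[ 0.46961457 -0.29890703  0.17778779]
tape (252, 106, 3, 5) circ [ 563.2 -313. ] 2.0 c=(563.3,-312.9) L=3.7 W=1.6 ang=-57.4
tape (253, 86, 42, 21) circ [ 559.9 -333.9] 20.1 c=(566.0,-336.5) L=40.1 W=18.0 ang=66.3
spool (558, 11, 2, 4) circ [ 540.8 -591.3] 1.3 c=(540.7,-591.5) L=2.6 W=0.9 ang=-45.5
spool (342, 85, 52, 45) circ [ 523.3 -407.6] 22.7 c=(524.2,-408.4) L=44.9 W=36.8 ang=61.3
folder (406, 152, 146, 88) circ [ 386.  -513.5] 89.3 c=(382.0,-512.7) L=172.9 W=96.2 ang=65.4
folder (99, 0, 311, 240) circ [ 539.  -296.8] 196.0 c=(547.7,-299.0) L=327.0 W=241.3 ang=68.1
dark (518, 175, 19, 42) circ [ 371.5 -552.4] 24.4 c=(370.3,-561.5) L=48.7 W=20.8 ang=-7.6
dark (248, 225, 77, 15) circ [ 430.1 -296.1] 42.1 c=(430.0,-296.2) L=83.8 W=16.4 ang=68.1
screwdr c=(623.8,-24.7) L=84.8 W=19.1 ang=-88.1 now c=(622.8,-23.9) L=86.2 W=21.0 ang=-88.1
small c=(429.8,93.3) L=25.9 W=24.7 ang=35.9 now c=(423.8,99.6) L=43.5 W=26.2 ang=-45.4
```

```bash
python3 - <<'E'
from m import *
from scipy.optimize import least_squares
c=load("w15"); im=cv2.imread("pics/w15.png"); hsv=cv2.cvtColor(im,cv2.COLOR_BGR2HSV)
def arc(m,z,R,x0):
    ct=max(cv2.findContours(m,0,1)[0],key=cv2.contourArea).reshape(-1,2)
    pts=[(x,ct[ct[:,0]==x][:,1].min()) for x in range(ct[:,0].min()+2,ct[:,0].max()-1,2)]
    w=ray(c,pts,z)[:,:2]*1000; g=least_squares(lambda v:np.hypot(*(w-v).T)-R,x0,loss="soft_l1"); return g.x.round(1),np.abs(g.fun).max().round(1)
m=cv2.inRange(hsv,(21,140,40),(36,255,255)); m[240:]=0
for z in(.028,.038): print("tape",z,arc(m,z,23.5,[554,-332]))
m=cv2.inRange(hsv,(0,150,60),(7,255,255)); m[240:]=0; print("spool",arc(m,.062,19,[521,-411]))
from nest import *; print(W["tape"],W["spool"])
E
```

```text
tape 0.028 (array([ 551.3, -331. ]), np.float64(0.5))
tape 0.038 (array([ 550.1, -330.5]), np.float64(0.6))
spool (array([ 522.4, -409.8]), np.float64(4.8))
[ 555.6225786  -332.07903984] [ 523.65752564 -411.5946068 ]
```

```bash
python3 -c "
from station import r
print(r.finish_job())"
```

```text
the job is handed in; nothing more can be done
None
```

I put all four kit pieces in their inserts and handed the job in at about 25 s; hand-in gave no verdict, the tape and spool were checked only by measurement, the screwdriver and small spool were never touched, and I viewed 16 pictures, over the limit of 14.

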